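Prop the sample case open

TASK

The lid of the aluminium sample case stands open with only a little hinge friction to keep it up. Swing the case's L-shaped prop rod up out of its clip as far as it goes, by the ball knob at its end, then lower the lid by its tab until its catch sits on the rod's end and the lid rests propped open. Do not knock over the bottle standing beside the case.

Things in the scene. Friction and masses are not known exactly. Their poses are not given: they have to be found in the camera images.
- sample_case: Open aluminium case, fixed on the bench, 210 (x) x 180 (y) x 90 mm high, with vials inside. Origin: centre of its underside; x points from its front (robot) side to the hinge side, y left, z up. Lid hinge line along y at x = +105, z = 92 mm. Rod pivot outside the right wall at x = -95, y = -112, z = 70 mm; an open clip carries the rod at x = +20 mm. The fixed carrying handle on the left is not used.
- prop_rod (a joint): Angle of the dark steel prop rod: 0 lying level in the clip along the case's right side, pointing to the case's +x; it grows as the end swings up and towards the front (-x); a stop ends it at 1.18 rad. Stiff pivot: it stays where it is left and takes 1 to 2 N at the knob. The clip has no grip to overcome.
- rod_knob (a point): Centre of the black ball knob, 24 mm across, at the rod's end. The rod, 10 mm thick, runs 174 mm straight from its pivot, then bends square and runs 80 mm out to the right (case -y), away from the case, to the knob; so the knob circles the pivot axis at radius 174 mm in the plane case y = -192 mm. Axes turn with the rod.
- rod_corner (a point): Centre of the rod at its square bend, 80 mm from the knob: the end that goes into the lid's catch. Axes turn with the rod.
- lid (a joint): Angle of the lid: 0 closed, grows as it opens; starts at 1.15 to 1.29 rad. Its hinge friction holds it above about 1.02 rad; lower than that it sinks by its own weight (0.3 kg), shut unless propped. With the rod at its stop the lid comes to rest on it at about 0.84 rad.
- lid_tab (a point): Middle of the black tab at the centre of the lid's free edge: 70 mm wide along the edge, 10 mm thick, standing out 26 mm from the edge; this point is 225 mm from the hinge line and 15 mm from the edge of the 8 mm thick lid plate. Axes turn with the lid: its x runs from the tab to the hinge, y along the hinge line, z out of the lid's outer face.
- catch (a point): Seat of the steel catch, a V-shaped slot on the underside of the lid's right edge, 190 mm from the hinge line and 112 mm right of the case's middle, over the path of the rod's bend. The V opens away from the lid's underside, its mouth reaching 20 mm to the front and 28 mm to the hinge side of this point, 13 to 18 mm deep; this point is where the centre of the rod lies when it is seated. Pressing the lid down guides in a rod up to 0.1 rad short of its stop. Axes as lid_tab.
- bottle: White bottle with a blue cap, 41 mm across, 80 mm tall, standing on the bench to the right of the case. Origin: centre of its underside.

How it is judged:
On the way:
1. the prop rod is swung up out of its clip (value of joint prop_rod above 1 rad), for 0.2 s.
At the end, for the whole second after the job is handed in: The rod is up (joint above 1.05 rad), its bend sits in the lid's catch (rod_corner within 12 mm of catch), and the lid rests still on it at 0.74 to 0.93 rad (value of joint prop_rod above 1.05 rad and value of joint lid between 0.74 and 0.93 rad and distance between rod_corner and catch below 0.012 m and velocity of joint lid between -0.05 and 0.05 rad/s); the robot touches nothing.
It fails at once if the bottle beside the case is knocked over (angle between bottle's own z axis and vertical above 0.5 rad).
It also fails if it takes over 58 s, if anything falls off the work surface, if the arm or the gripper's body presses on something with over 40 N, if the wrist force passes 120 N, or if a joint passes its speed limit or range.

ROBOT

A 6-joint arm with a two-finger parallel gripper is mounted at the origin on a cart in front of the work surface, level with it; the furniture and walls round the work are solid. World frame = base frame: x ahead of the robot, y to its left, z up, the work surface at z = 0. Lengths are in m, angles in rad, forces in N, time in s.
With the tool pointing down it reaches from about 0.4 to 0.825 m from the base axis. Payload 7 kg.
Tool frame: the origin (TCP) lies at the very end of the fingers, on their centre line; the grasp point (between the pads) lies 19 mm behind it; z points along the fingers, y is the line along which they close (so a half turn about z gives the same grasp; the last joint's range is limited). The gripper opens to 85 mm and grips with 20 to 120 N. Pads are 22 mm wide; open, the fingers measure 114 mm over their backs; the gripper's body (76 mm by 85 mm) begins 54 mm behind the grasp point. The pads swing forward as they close: fully open they stand 13 mm farther back than shut.
Start: joints at [1.551, 0.359, 0.012, 0, -1.224, -0.288], TCP at [0.205, 0.643, 0.231] pointing down, gripper open.
Joint ranges: [-3.07, 3.07], [-1.43, 2.12], [-1.02, 1.25], [-3.03, 1.67], [-3.05, -0], [-3.03, 3.03]. Speed limits (rad/s): [2.39, 2.39, 3.01, 3.14, 3.14, 3.14].

INTERFACE

Orientations are given as a unit quaternion [w, x, y, z].
In Python, from plant import monitor, snapshot, camera_model, r, recognise, cut_out, place_of gives the robot as it stands.
- The arm moves only by the tool move_arm, never from a script. Its argument "steps" is a list of rows, each a list of 7 numbers: the shift along the tool's x, y, z in cm, then the turn, a rotation vector about the tool's x, y, z in rad, then the closure in counts, from 0 (fully open) to 255 (shut). A call has 1 to 10 rows; each row shifts and turns the commanded pose from where the row before left it, along the tool's axes as they then stand; what a row does not reach is not made up. A row lasts 1/10 s, in which the tool goes at most 50 mm and 8.59 degrees, less where a joint would pass 70% of its speed; a pose out of reach is approached as far as the arm can. A call is refused whole if a number of a shift passes 5 or a number of a turn 0.15, either way. A call with a gripper value outside its range is refused whole. The fingers move at their own pace and stop on an object; "grip_force" is the grip in N (left out, the last holds). Time passes only in rows, so rows that do not move let the fingers close. It gives the time, the measured TCP pose, the force, the opening and the grip force at its end, in the units of the state.
- monitor.observe(): the state, without advancing time (a new reading comes with each control period).
- snapshot(name): name is "scene" or "top" or "wrist"; returns the picture (420x560x3 uint8, red, green, blue); there is no depth.
- camera_model(name): a dict with "fx", "fy", "cx", "cy" (pixels), "view" (4x4, takes a point from world to camera coordinates). Camera axes: x right, y up, looking along -z (the intrinsics and any distortion apply to the point x, -y, -z); pixel columns grow to the right and rows downward; lengths in m; the calibration is good to about 2 mm. A picture is of the moment at which its call begins: read the wrist's pose just before it. camera_model takes no time and is no camera call; for the wrist camera it gives the pose at the moment of the call.
- r.sign_off(): hands the job in; it is judged then, once.
Trained networks look in the newest picture that a camera, given by its name, has taken for a name from the list of things; names that differ only in an ending like _2 or _b are one class to them, and where a whole thing is asked for, a point or a joint stands for the part that bears it (a point fixed in the world has none). Each returns a list of dicts, best first, with "confidence" (0 to 1); they miss things now and then, are a little off and sometimes report something else, mostly with a low value. They report only what shows in the picture. A call takes as long as a camera call.
- recognise(camera, thing): "box" ([left, top, right, bottom] in pixels, round what is visible of it).
- cut_out(camera, thing): "mask" (420x560 bool, what is visible of it) and "box" ([left, top, right, bottom] in pixels, round what is visible of it).
- place_of(camera, thing): "at" ([column, row] in pixels: a listed point, or the origin of a listed thing).
The state is a dict: "clock": time; "joints": joint angles; "qd": joint speeds; "joint_torque": joint torques, N m; "ee_pos": TCP position; "tcp_rot": TCP orientation; "force": force on the tool from outside, world axes, zero at the start; "torque": the same for the moment, N m; "opening": finger opening in m; "grasp_force": force on a finger pad.
Only numpy, scipy, OpenCV 4.12 (cv2) and the standard library are available. Lean on these libraries where they do the work, as an engineer would, in place of code of your own. Each camera call takes 0.05 s, during which the arm holds its last target. There are 200 camera calls.

## Working session

There is one attempt and no reset: what is moved stays moved. The work goes in short steps, Python scripts to look and compute and a tool call to move; the robot and the scene stay as the last step left them, time stands still between calls to the robot, and variables do not carry over. Pictures are saved under pics/ and viewed, at most 10 in all, crops included, and the job is handed in when it is done.

Besides the shell and the picture viewer there is one more tool, called as name(argument=value, ...), one argument or row to a line, values as JSON. move_arm: Moves the arm, as the interface text tells. Its arguments: {"type":"object","properties":{"steps":{"type":"array","items":{"type":"array","items":{"type":"number"}}},"grip_force":{"type":"number"}},"required":["steps"]}

```bash
mkdir -p pics; ls; python3 - <<'E'
from plant import monitor, snapshot, camera_model, r, recognise, cut_out, place_of
import cv2,numpy as np
ims=[]
for c in ["scene","top"]:
    ims.append(snapshot(c)); 
    for t in ["sample_case","rod_knob","rod_corner","lid_tab","catch","bottle"]:
        print(c,t,[(np.round(d['at'],1).tolist(),round(d['confidence'],2)) for d in place_of(c,t)[:2]])
    m=camera_model(c);print({k:(np.round(v,4).tolist()) for k,v in m.items()})
cv2.imwrite("pics/a.png",cv2.resize(np.hstack(ims)[:,:,::-1],(800,300)))
cv2.imwrite("pics/s.png",ims[0][:,:,::-1]);cv2.imwrite("pics/t.png",ims[1][:,:,::-1])
print(monitor.observe())
E
```

```text
pics
scene sample_case [([280.1, 219.7], 0.82)]
scene rod_knob [([345.1, 251.8], 0.95)]
scene rod_corner [([329.1, 226.0], 0.93)]
scene lid_tab [([294.3, 113.9], 0.77)]
scene catch [([318.6, 164.7], 0.55)]
scene bottle [([354.8, 331.8], 0.72)]
{'fx': 391.367, 'fy': 391.367, 'cx': 279.6083, 'cy': 207.2813, 'view': [[0.816, -0.578, -0.0069, -0.4715], [0.4346, 0.6055, 0.6667, -0.2315], [-0.3812, -0.547, 0.7453, -0.8269], [0.0, 0.0, 0.0, 1.0]]}
top sample_case [([274.5, 207.5], 0.61)]
top rod_knob [([367.0, 182.6], 0.88)]
top rod_corner [([327.6, 181.9], 0.82)]
top lid_tab [([275.4, 154.8], 0.88)]
top catch [([340.8, 171.2], 0.83)]
top bottle [([412.0, 220.8], 0.68)]
{'fx': 436.0044, 'fy': 436.0044, 'cx': 275.0454, 'cy': 208.3648, 'view': [[0.0012, -0.9999, 0.0107, -0.0655], [0.9856, 0.003, 0.1693, -0.524], [-0.1693, 0.0103, 0.9855, -0.9357], [0.0, 0.0, 0.0, 1.0]]}
{'clock': 0.7, 'joints': array([ 1.55110027e+00,  3.58550415e-01,  1.18750996e-02,  3.44871548e-05,
       -1.22407442e+00, -2.88062022e-01]), 'qd': array([ 2.28295731e-04, -1.24364826e-03, -8.10305707e-04,  8.42173975e-05,
       -1.39544146e-03,  1.16172535e-04]), 'joint_torque': array([-4.67044481e-05, -5.82755435e+01,  2.93614143e+01,  6.94084436e+00,
       -4.20564611e-04,  1.27530976e-05]), 'ee_pos': array([0.2045204 , 0.64324751, 0.2313297 ]), 'tcp_rot': array([-2.52538793e-05,  9.88184862e-01, -1.53266691e-01,  1.29555549e-05]), 'force': array([ 0.3653279 , -0.00516792,  0.53248669]), 'torque': array([ 0.00457992,  0.02411042, -0.01031273]), 'grasp_force': 0.0, 'opening': 0.08540510745623114}
```

View pics/a.png

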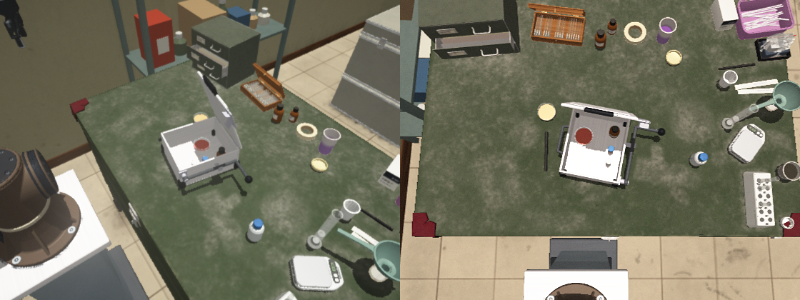

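```bash
cat > h.py <<'E'
import numpy as np
from scipy.optimize import least_squares
from scipy.spatial.transform import Rotation as R
from plant import monitor, snapshot, camera_model, r, recognise, cut_out, place_of
def proj(m,p):
    q=m['view']@np.append(p,1); return np.array([m['cx']+m['fx']*q[0]/-q[2], m['cy']+m['fy']*-q[1]/-q[2]])
def case2w(c,p): # c=[x,y,yaw]
    return np.array([c[0],c[1],0])+R.from_euler('z',c[2]).apply(p)
def pts(c,rod,lid):
    P={'sample_case':[0,0,0],
     'rod_knob':[-.095+.174*np.cos(rod),-.192,.07+.174*np.sin(rod)],
     'rod_corner':[-.095+.174*np.cos(rod),-.112,.07+.174*np.sin(rod)],}
    rl=lambda d,y,n:[.105-d*np.cos(lid)-n*np.sin(lid)*-1*0-n*np.sin(lid)*0,y,.092+d*np.sin(lid)]
    P['lid_tab']=rl(.225,0,0); 
    # catch: seated centre below plate by ~? offset n from hinge-plane
    return {k:case2w(c,v) for k,v in P.items()}
def tri(ms,uv):
    A=[]
    for m,(u,v) in zip(ms,uv):
        V=m['view']; a=(u-m['cx'])/m['fx']; b=(v-m['cy'])/m['fy']
        A+= [V[0]+a*V[2], -V[1]+b*V[2]]
    A=np.array(A); return np.linalg.lstsq(A[:,:3],-A[:,3],rcond=None)[0]
E
python3 - <<'E'
from h import *
ms=[camera_model("scene"),camera_model("top")]
D={"sample_case":[(280.1,219.7),(274.5,207.5)],"rod_knob":[(345.1,251.8),(367,182.6)],"rod_corner":[(329.1,226),(327.6,181.9)],"lid_tab":[(294.3,113.9),(275.4,154.8)],"catch":[(318.6,164.7),(340.8,171.2)],"bottle":[(354.8,331.8),(412,220.8)]}
for k,v in D.items():
    p=tri(ms,v); print(k,p.round(4),[(proj(m,p)-u).round(1).tolist() for m,u in zip(ms,v)])
def f(x):
    P=pts(x[:3],0.0,x[3]); return np.concatenate([proj(m,P[k])-D[k][i] for k in P for i,m in enumerate(ms)])
s=least_squares(f,[.5,0,0,1.2],loss='soft_l1',f_scale=2);print(s.x.round(4),s.fun.round(1))
for k,v in pts(s.x[:3],0,s.x[3]).items():print(k,v.round(4))
E
```

```text
sample_case [ 0.533  -0.0639  0.0104] [[-0.4, 0.1], [0.2, -0.4]]
rod_knob [ 0.5718 -0.2644  0.0734] [[2.7, -0.9], [-1.2, 2.6]]
rod_corner [ 0.584  -0.1828  0.0664] [[-1.6, 0.5], [0.8, -1.5]]
lid_tab [ 0.5703 -0.0627  0.3105] [[-0.7, 0.2], [0.4, -0.7]]
catch [ 0.5491 -0.1758  0.2708] [[1.4, -0.5], [-0.7, 1.5]]
bottle [ 0.5002 -0.3885 -0.0122] [[2.3, -0.7], [-0.9, 1.9]]
[ 0.5345 -0.057  -0.2194  1.2642] [-1.5  0.8 -2.8 -0.2  0.9 -0.4 -2.8  3.8 -0.2 -1.   1.2 -3.3  0.2  2.4
  1.7 -0.2]
sample_case [ 0.5345 -0.057   0.    ]
rod_knob [ 0.5698 -0.2616  0.07  ]
rod_corner [ 0.5872 -0.1835  0.07  ]
lid_tab [ 0.5707 -0.065   0.3065]
```

The top view shows the case open at about (595,140) in the right half. The knob is to its right at (660,132), the bottle stands at (700,158), and the lid is near vertical. The triangulated heights agree with the given sizes, but the yaw is still uncertain (-0.12 to -0.22). I'll move the arm round the front for a closer view.

move_arm(
  steps=[
    [3, 3.5, -1.2, 0, 0, 0, 0],
    [3, 3.5, -1.2, 0, 0, 0, 0],
    [3, 3.5, -1.2, 0, 0, 0, 0],
    [3, 3.5, -1.2, 0, 0, 0, 0],
    [3, 3.5, -1.2, 0, 0, 0, 0],
    [3, 3.5, -1.2, 0, 0, 0, 0],
    [3, 3.5, -1.2, 0, 0, 0, 0],
    [3, 3.5, -1.2, 0, 0, 0, 0],
    [3, 3.5, -1.2, 0, 0, 0, 0],
    [3, 3.5, -1.2, 0, 0, 0, 0],
  ],
  grip_force=20,
)

```text
clock: 1.7
ee_pos: [0.3845, 0.2169, 0.3523]
tcp_rot: [-0.001, 0.988, -0.153, 0.0]
force: [1.1, 0.5, 0.2]
opening: 0.0853
grasp_force: 0.0
```

move_arm(
  steps=[
    [0, 0, 0, 0, 0, 0.143, 0],
    [0, 0, 0, 0, 0, 0.143, 0],
    [0, 0, 0, 0, 0, 0.143, 0],
    [0, 0, 0, 0, 0, 0.143, 0],
    [0, 0, 0, 0, 0, 0.143, 0],
    [0, 0, 0, 0, 0, 0.143, 0],
    [0, 0, 0, 0, 0, 0.143, 0],
    [0, 0, 0, 0, 0, 0.143, 0],
    [0, 0, 0, 0, 0, 0.143, 0],
    [0, 0, 0, 0, 0, 0.143, 0],
  ],
)

```text
clock: 2.7
ee_pos: [0.3843, 0.2187, 0.3515]
tcp_rot: [0.0, -0.643, 0.766, 0.0]
force: [0.4, 0.7, -0.1]
opening: 0.0854
grasp_force: 0.0
```

move_arm(
  steps=[
    [5, 0, 0, 0, 0, 0, 0],
    [5, 0, 0, 0, 0, 0, 0],
    [5, 0, 0, 0, 0, 0, 0],
    [5, 0, 0, 0, 0, 0, 0],
    [5, 0, 0, 0, 0, 0, 0],
    [4, 0, 0, 0, 0, 0, 0],
    [0, 0, 0, 0, 0, 0, 0],
  ],
)

```text
clock: 3.4
ee_pos: [0.3347, -0.0709, 0.3518]
tcp_rot: [0.001, -0.643, 0.765, -0.0]
force: [0.2, -0.6, 0.6]
opening: 0.085
grasp_force: 0.0
```

```bash
python3 - <<'E'
from h import *
import cv2
s=monitor.observe();print(s['ee_pos'],R.from_quat(s['tcp_rot'],scalar_first=True).as_matrix().round(3),s['joints'].round(3))
m=camera_model('wrist');im=snapshot('wrist');cv2.imwrite('pics/w1.png',im[:,:,::-1])
print({k:(np.round(v,4).tolist()) for k,v in m.items()})
for t in ["sample_case","rod_knob","rod_corner","lid_tab","catch","bottle"]:
    print(t,[(np.round(d['at'],1).tolist(),round(d['confidence'],2)) for d in place_of('wrist',t)[:2]])
E
```

```text
[ 0.33474788 -0.07089223  0.35183761] [[-0.172 -0.985  0.001]
 [-0.985  0.172  0.   ]
 [-0.    -0.001 -1.   ]] [ 0.387 -0.301 -0.405  0.    -1.465 -0.56 ]
{'fx': 371.7055, 'fy': 371.7055, 'cx': 272.8098, 'cy': 211.1794, 'view': [[-0.9851, 0.1721, -0.0022, 0.3431], [-0.1652, -0.9489, -0.269, 0.0563], [-0.0484, -0.2647, 0.9631, -0.4965], [0.0, 0.0, 0.0, 1.0]]}
sample_case [([131.9, 190.9], 0.84)]
rod_knob [([14.3, 26.4], 0.76)]
rod_corner [([27.2, 105.5], 0.87)]
lid_tab []
catch []
bottle []
```

move_arm(
  steps=[
    [2.65, -3.2, 1.6, 0, 0, 0, 0],
    [2.65, -3.2, 1.6, 0, 0, 0, 0],
    [2.65, -3.2, 1.6, 0, 0, 0, 0],
    [2.65, -3.2, 1.6, 0, 0, 0, 0],
    [2.65, -3.2, 1.6, 0, 0, 0, 0],
    [2.65, -3.2, 1.6, 0, 0, 0, 0],
    [0, 0, 0, 0, 0, 0, 0],
    [0, 0, 0, 0, 0, 0, 0],
  ],
)

```text
clock: 4.55
ee_pos: [0.4996, -0.2554, 0.2534]
tcp_rot: [-0.001, -0.646, 0.763, 0.001]
force: [-0.1, -0.5, 0.1]
opening: 0.0856
grasp_force: 0.0
```

```bash
python3 - <<'E'
from h import *
import cv2
s=monitor.observe();print(s['ee_pos'],s['joints'].round(3))
m=camera_model('wrist');im=snapshot('wrist');cv2.imwrite('pics/w2.png',im[:,:,::-1])
mw1={'fx':371.7055,'fy':371.7055,'cx':272.8098,'cy':211.1794,'view':np.array([[-0.9851,0.1721,-0.0022,0.3431],[-0.1652,-0.9489,-0.269,0.0563],[-0.0484,-0.2647,0.9631,-0.4965],[0,0,0,1]])}
W={}
for t in ["sample_case","rod_knob","rod_corner","lid_tab","catch","bottle"]:
    d=place_of('wrist',t); print(t,[(np.round(d['at'],1).tolist(),round(d['confidence'],2)) for d in d[:2]])
    if d: W[t]=d[0]['at']
S={"sample_case":(280.1,219.7),"rod_knob":(345.1,251.8),"rod_corner":(329.1,226),"lid_tab":(294.3,113.9)}
T={"sample_case":(274.5,207.5),"rod_knob":(367,182.6),"rod_corner":(327.6,181.9),"lid_tab":(275.4,154.8)}
W1={"sample_case":(131.9,190.9),"rod_knob":(14.3,26.4),"rod_corner":(27.2,105.5)}
O=[(camera_model('scene'),S),(camera_model('top'),T),(mw1,W1),(m,W)]
def f(x):
    P=pts(x[:3],0.0,x[3]); return np.concatenate([proj(mm,P[k])-D[k] for mm,D in O for k in D if k in P])
s=least_squares(f,[.53,-.06,-.2,1.2],loss='soft_l1',f_scale=2);print(s.x.round(4),s.fun.round(1))
for k,v in pts(s.x[:3],0,s.x[3]).items():
    print(k,v.round(4), tri([o[0] for o in O if k in o[1]],[o[1][k] for o in O if k in o[1]]).round(4))
E
```

```text
[ 0.49955623 -0.25539902  0.25338112] [-0.124  0.16  -0.206 -0.    -1.208 -0.043]
sample_case [([270.4, 334.5], 0.7)]
rod_knob [([186.9, 195.5], 0.84)]
rod_corner [([186.4, 271.2], 0.76)]
lid_tab []
catch []
bottle [([253.9, 38.7], 0.96)]
[ 0.5342 -0.0599 -0.1893  1.2626] [-0.9  1.5  3.5 -1.2  1.4 -1.3  0.5  2.9 -1.6 -0.2 -2.1  1.2  1.8 -4.9
  2.8 -0.  -1.1  2.  -0.2  0.3 -0.6  0.9  0.7 -0.4  0.4 -4.5  4.2  1.8]
sample_case [ 0.5342 -0.0599  0.    ] [ 0.533  -0.0631  0.0061]
rod_knob [ 0.5757 -0.2633  0.07  ] [ 0.5734 -0.2628  0.0734]
rod_corner [ 0.5907 -0.1847  0.07  ] [ 0.5884 -0.1847  0.0682]
lid_tab [ 0.5703 -0.0668  0.3064] [ 0.5703 -0.0627  0.3105]
```

View pics/w2.png

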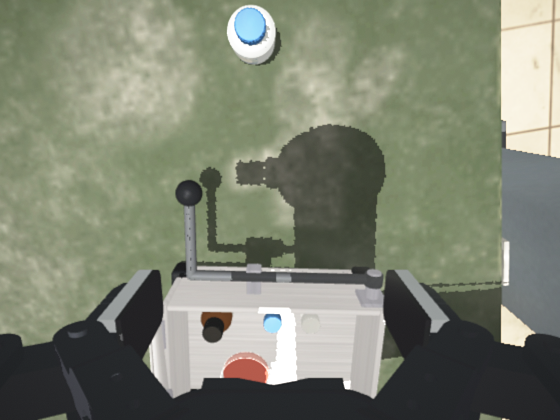

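The wrist view shows the knob at (188,193), the rod running down to the bend at (190,275), and the bottle well clear at (252,35). The fit puts the knob at (0.574, -0.263, 0.071), and that height is right. Next I'll descend over it.

move_arm(
  steps=[
    [-0.25, -3.75, 0, 0, 0, 0, 0],
    [-0.25, -3.75, 0, 0, 0, 0, 0],
    [0, 0, 3.9, 0, 0, 0, 0],
    [0, 0, 3.9, 0, 0, 0, 0],
    [0, 0, 3.9, 0, 0, 0, 0],
    [0, 0, 3.9, 0, 0, 0, 0],
    [0, 0, 2.5, 0, 0, 0, 0],
    [0, 0, 1.6, 0, 0, 0, 0],
    [0, 0, 0, 0, 0, 0, 0],
  ],
)

```text
clock: 5.8
ee_pos: [0.5723, -0.2627, 0.0563]
tcp_rot: [-0.001, -0.646, 0.764, 0.002]
force: [0.4, -0.1, 0.7]
opening: 0.0854
grasp_force: 0.0
```

move_arm(
  steps=[
    [0, 0, 0, 0, 0, 0, 255],
    [0, 0, 0, 0, 0, 0, 255],
    [0, 0, 0, 0, 0, 0, 255],
    [0, 0, 0, 0, 0, 0, 255],
    [0, 0, 0, 0, 0, 0, 255],
    [0, 0, 0, 0, 0, 0, 255],
    [0, 0, 0, 0, 0, 0, 255],
    [0, 0, 0, 0, 0, 0, 255],
  ],
  grip_force=25,
)

```text
clock: 6.6
ee_pos: [0.5742, -0.2635, 0.0592]
tcp_rot: [0.0, -0.646, 0.764, -0.0]
force: [-2.0, 1.5, 6.2]
opening: 0.0225
grasp_force: 24.4
```

```bash
python3 - <<'E'
from h import *
import cv2
s=monitor.observe();print(s['ee_pos'],s['opening'],s['grasp_force'],s['force'],R.from_quat(s['tcp_rot'],scalar_first=True).as_matrix().round(3))
cv2.imwrite('pics/w3.png',snapshot('wrist')[:,:,::-1])
E
```

```text
[ 0.57421513 -0.26347603  0.05917744] 0.022485247696823783 24.370648562908173 [-2.00204621  1.52539352  6.22570603] [[-0.166 -0.986  0.001]
 [-0.986  0.166 -0.   ]
 [ 0.    -0.001 -1.   ]]
```

View pics/w3.png

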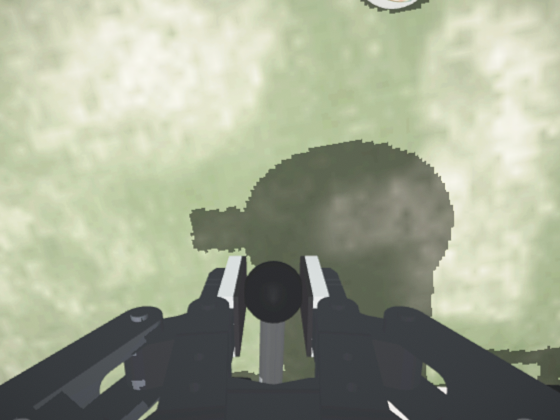

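The knob sits between the pads at (275,290), with an opening of 22 mm and a grip of 24 N. Now I'll swing it along the 174 mm arc.

move_arm(
  steps=[
    [0, 0.12, -2.08, 0, 0, 0, 255],
    [-0.01, 0.38, -2.05, 0, 0, 0, 255],
    [-0.01, 0.62, -2.0, 0, 0, 0, 255],
    [-0.02, 0.85, -1.9, 0, 0, 0, 255],
    [-0.02, 1.07, -1.79, 0, 0, 0, 255],
    [-0.03, 1.28, -1.65, 0, 0, 0, 255],
    [-0.03, 1.47, -1.48, 0, 0, 0, 255],
    [-0.04, 1.63, -1.3, 0, 0, 0, 255],
    [-0.04, 1.78, -1.09, 0, 0, 0, 255],
    [-0.04, 1.73, -0.8, 0, 0, 0, 255],
  ],
)

```text
clock: 7.65
ee_pos: [0.4766, -0.2448, 0.2281]
tcp_rot: [0.007, -0.647, 0.762, -0.011]
force: [17.1, 1.6, 25.7]
opening: 0.0213
grasp_force: 24.6
```

move_arm(
  steps=[
    [0, 0, 0, 0, 0, 0, 255],
    [0, 0, 0, 0, 0, 0, 255],
    [0, 0, 0, 0, 0, 0, 255],
  ],
)

```text
clock: 7.95
ee_pos: [0.4767, -0.2448, 0.2283]
tcp_rot: [0.007, -0.647, 0.762, -0.01]
force: [13.7, 2.5, 26.9]
opening: 0.0206
grasp_force: 25.8
```

```bash
cat > rod.py <<'E'
from h import *
ims={}
c=[.5342,-.0599,-.1893]
O=[]
for n in ['scene','top','wrist']:
    m=camera_model(n); ims[n]=snapshot(n)
    for t in ['rod_knob','rod_corner']:
        d=place_of(n,t)
        if d: O.append((m,t,d[0]['at'])); print(n,t,np.round(d[0]['at'],1),round(d[0]['confidence'],2))
f=lambda x:np.concatenate([proj(m,pts(c,x[0],1.2)[t])-a for m,t,a in O])
s=least_squares(f,[1.],loss='soft_l1',f_scale=2);print('rod',s.x,s.fun.round(1))
o=monitor.observe();print(o['ee_pos'],o['opening'],o['grasp_force'],o['force'],o['clock'],o['joints'].round(2)); print({k:v.round(4) for k,v in pts(c,1.18,1.26).items()})
E
python3 rod.py
```

```text
scene rod_knob [308.5 217.5] 0.76
scene rod_corner [290.9 191.8] 0.79
top rod_knob [376.3 218. ] 0.76
top rod_corner [327.6 208.1] 0.66
wrist rod_knob [269.7 279.3] 0.78
rod [1.12794556] [ 3.5  1.1  1.8 -2.  -1.4 -1.3  4.1  0.3  1.6 -5. ]
[ 0.47692193 -0.24483591  0.2282134 ] 0.020411276268317253 25.81064611673355 [13.6156626   1.90047674 27.14853069] 8.4 [-0.11  0.12 -0.32  0.   -1.11 -0.06]
{'sample_case': array([ 0.5342, -0.0599,  0.    ]), 'rod_knob': array([ 0.4699, -0.2431,  0.2309]), 'rod_corner': array([ 0.4849, -0.1645,  0.2309]), 'lid_tab': array([ 0.5697, -0.0667,  0.3062])}
```

The rod is up at about 1.13 rad, but the grip is fighting it radially. I'll open, then nudge the knob against its stop with the rear finger.

move_arm(
  steps=[
    [0, 0, 0, 0, 0, 0, 0],
    [0, 0, 0, 0, 0, 0, 0],
    [0, 0, 0, 0, 0, 0, 0],
    [0, 0, 0, 0, 0, 0, 0],
    [0, 0, 0, 0, 0, 0, 0],
    [0, 0, 1.5, 0, 0, 0, 0],
    [0, 0, 0, 0, 0, 0, 0],
  ],
)

```text
clock: 9.1
ee_pos: [0.4652, -0.2425, 0.2029]
tcp_rot: [-0.001, -0.645, 0.764, 0.001]
force: [0.6, 0.5, 0.2]
opening: 0.0852
grasp_force: 0.0
```

move_arm(
  steps=[
    [0, 0.7, 0, 0, 0, 0, 0],
    [0, 0.7, 0, 0, 0, 0, 0],
    [0, 0.7, 0, 0, 0, 0, 0],
    [0, 0.5, 0, 0, 0, 0, 0],
    [0, 0.5, 0, 0, 0, 0, 0],
    [0, 0, 0, 0, 0, 0, 0],
    [0, 0, 0, 0, 0, 0, 0],
  ],
)

```text
clock: 9.8
ee_pos: [0.4376, -0.238, 0.2058]
tcp_rot: [0.001, -0.646, 0.763, -0.002]
force: [4.4, -1.0, 1.5]
opening: 0.0855
grasp_force: 2.7
```

```bash
python3 rod.py
```

```text
scene rod_knob [305.6 221.9] 0.73
wrist rod_knob [181.2 313.5] 0.88
rod [1.18259756] [ 2.2 -3.1  0.9 -7.2]
[ 0.43756881 -0.2380125   0.20577249] 0.08523763102401696 2.539195641875267 [ 5.86402381 -1.20717801 -0.32484175] 10.25 [-0.1   0.08 -0.41  0.   -1.07 -0.06]
{'sample_case': array([ 0.5342, -0.0599,  0.    ]), 'rod_knob': array([ 0.4699, -0.2431,  0.2309]), 'rod_corner': array([ 0.4849, -0.1645,  0.2309]), 'lid_tab': array([ 0.5697, -0.0667,  0.3062])}
```

The contact force of about 6 N exceeds the pivot's 2 N, so the rod is at its stop (vision gives 1.18 rad). I'll retreat, rise, and go over the tab.

move_arm(
  steps=[
    [0, -1.5, 0, 0, 0, 0, 0],
    [0, -1.5, 0, 0, 0, 0, 0],
    [0, 0, 0, 0, 0, 0, 0],
    [0, 0, -4, 0, 0, 0, 0],
    [0, 0, -4, 0, 0, 0, 0],
    [0, 0, -4, 0, 0, 0, 0],
    [0, 0, -4, 0, 0, 0, 0],
    [0, 0, -4, 0, 0, 0, 0],
  ],
)

```text
clock: 11.05
ee_pos: [0.4653, -0.2426, 0.406]
tcp_rot: [-0.0, -0.646, 0.764, 0.0]
force: [0.3, -0.4, -0.7]
opening: 0.0857
grasp_force: 0.0
```

move_arm(
  steps=[
    [-3.8, -1.4, 0, 0, 0, 0, 0],
    [-3.8, -1.4, 0, 0, 0, 0, 0],
    [-3.8, -1.4, 0, 0, 0, 0, 0],
    [-3.8, -1.4, 0, 0, 0, 0, 0],
    [-3.5, -1.4, 0, 0, 0, 0, 0],
    [0, 0, 0, 0.1, 0, 0, 0],
    [0, 0, 0, 0.1, 0, 0, 0],
    [0, 0, 0, 0.1, 0, 0, 0],
    [0, 0, 0, 0, 0, 0, 0],
  ],
)

```text
clock: 11.95
ee_pos: [0.5629, -0.07, 0.4035]
tcp_rot: [0.097, -0.639, 0.755, -0.114]
force: [0.2, 0.2, 0.2]
opening: 0.0855
grasp_force: 0.0
```

```bash
cat > lid.py <<'E'
from h import *
import cv2,sys
c=[.5342,-.0599,-.1893]
s=monitor.observe(); Rm=R.from_quat(s['tcp_rot'],scalar_first=True).as_matrix()
print(s['clock'],s['ee_pos'].round(4),Rm.round(3).tolist(),s['joints'].round(2),s['opening'],s['force'].round(1))
O=[]
for n in ['scene','top','wrist']:
    m=camera_model(n); im=snapshot(n); cv2.imwrite(f'pics/{sys.argv[1]}_{n}.png',im[:,:,::-1])
    for t in ['lid_tab','catch','rod_corner','rod_knob']:
        d=place_of(n,t)
        if d: O.append((m,t,d[0]['at'])); print(n,t,np.round(d[0]['at'],1),round(d[0]['confidence'],2))
for t in ['lid_tab','catch','rod_corner','rod_knob']:
    o=[(m,a) for m,k,a in O if k==t]
    if len(o)>1:
        p=tri([x[0] for x in o],[x[1] for x in o]); q=R.from_euler('z',-c[2]).apply(p-[c[0],c[1],0])
        print(t,p.round(4),'case',q.round(4),[(proj(m,p)-a).round(1).tolist() for m,a in o])
        if t in('lid_tab','catch'): print('  angle',np.arctan2(q[2]-.092,.105-q[0]).round(3),'rad',np.hypot(q[2]-.092,.105-q[0]).round(4))
        if t=='lid_tab': print('  tab in tool',(Rm.T@(p-s['ee_pos'])).round(4),'yaw err',(np.arctan2(Rm[1,0],Rm[0,0])-(c[2]-np.pi/2)).round(3))
E
python3 lid.py b
```

```text
11.95 [ 0.5629 -0.07    0.4035] [[-0.165, -0.942, 0.292], [-0.986, 0.158, -0.049], [0.0, -0.296, -0.955]] [ 0.31 -0.08 -0.22  0.15 -1.16 -0.52] 0.08554470667927878 [0.2 0.2 0.2]
scene lid_tab [291.3 115.5] 0.77
scene catch [318.9 166.7] 0.57
scene rod_knob [304.1 214.9] 0.97
top catch [342.7 174.1] 0.55
top rod_corner [328.7 212.5] 0.75
top rod_knob [374.4 219.2] 0.86
wrist lid_tab [313.9 219.8] 0.6
wrist catch [333.5  50.7] 0.64
wrist rod_corner [429.   50.2] 0.87
lid_tab [ 0.5658 -0.0653  0.3106] case [0.032  0.0006 0.3106] [[1.3, -0.0], [3.5, 1.9]]
  angle 1.249 rad 0.2305
  tab in tool [-0.0051  0.0255  0.0894] yaw err 0.023
catch [ 0.5476 -0.1765  0.2662] case [ 0.0351 -0.112   0.2662] [[0.6, -0.1], [-2.6, 0.0], [0.3, -5.6]]
  angle 1.189 rad 0.1877
rod_corner [ 0.485  -0.1627  0.2291] case [-0.029  -0.1102  0.2291] [[1.4, 0.1], [0.4, 3.3]]
rod_knob [ 0.4682 -0.2388  0.2402] case [-0.0312 -0.1882  0.2402] [[1.9, -0.6], [-0.8, 1.8]]
```

View pics/b_wrist.png

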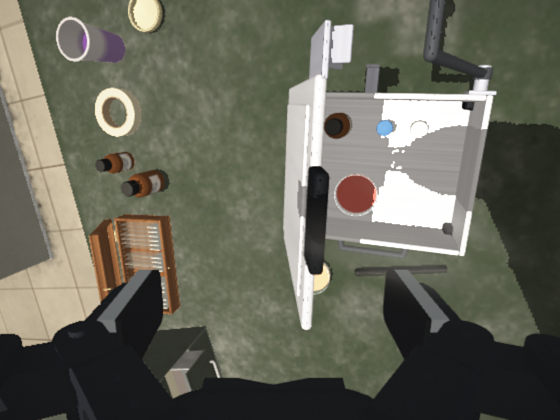

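The wrist view shows the rod raised at upper right (430,50). The lid tab is the black bar at (317,220), columns 307–327, between the open fingers. I'll centre on it and straddle it.

move_arm(
  steps=[
    [-0.25, 1.25, 0, 0, 0, 0, 0],
    [-0.25, 1.25, 0, 0, 0, 0.02, 0],
    [0, 0, 3, 0, 0, 0, 0],
    [0, 0, 3, 0, 0, 0, 0],
    [0, 0, 2, 0, 0, 0, 0],
    [0, 0, 1.9, 0, 0, 0, 0],
    [0, 0, 0, 0, 0, 0, 0],
  ],
)

```text
clock: 13.4
ee_pos: [0.5701, -0.066, 0.2998]
tcp_rot: [0.096, -0.631, 0.762, -0.112]
force: [-1.0, 0.0, 0.9]
opening: 0.0857
grasp_force: 0.0
```

move_arm(
  steps=[
    [0, 0, 0, 0, 0, 0, 160],
    [0, 0, 0, 0, 0, 0, 160],
    [0, 0, 0, 0, 0, 0, 160],
    [0, 0, 0, 0, 0, 0, 160],
    [0, 0, 0, 0, 0, 0, 160],
  ],
  grip_force=20,
)

```text
clock: 13.9
ee_pos: [0.5718, -0.0658, 0.3033]
tcp_rot: [0.098, -0.631, 0.761, -0.113]
force: [0.3, 0.3, -0.2]
opening: 0.0324
grasp_force: 0.0
```

```bash
python3 lid.py c
```

```text
13.9 [ 0.5718 -0.0658  0.3033] [[-0.185, -0.938, 0.292], [-0.983, 0.179, -0.049], [-0.006, -0.296, -0.955]] [ 0.32 -0.03 -0.41  0.17 -0.93 -0.59] 0.03235484542562562 [ 0.3  0.3 -0.2]
scene lid_tab [291.6 114.2] 0.72
scene catch [320.8 164.7] 0.59
scene rod_corner [284.7 191.1] 0.97
scene rod_knob [304.2 219. ] 0.62
top catch [339.  170.2] 0.61
top rod_corner [328.8 216.8] 0.94
top rod_knob [377.4 221.7] 0.6
wrist lid_tab [281.4 278.9] 0.84
wrist rod_corner [459.1   5.6] 0.69
lid_tab [ 0.5617 -0.0698  0.3178] case [ 0.0289 -0.0046  0.3178] [[0.8, -0.0], [3.6, 1.9]]
  angle 1.246 rad 0.2383
  tab in tool [ 0.0057  0.0044 -0.0166] yaw err 0.003
catch [ 0.5538 -0.1743  0.2664] case [ 0.0407 -0.1087  0.2664] [[0.5, -0.2], [-0.2, 0.5]]
  angle 1.218 rad 0.1859
rod_corner [ 0.4803 -0.1613  0.226 ] case [-0.0338 -0.1098  0.226 ] [[1.2, 0.5], [0.4, -1.4], [9.0, 4.6]]
rod_knob [ 0.464  -0.2447  0.2374] case [-0.0341 -0.1947  0.2374] [[1.9, -0.6], [-0.8, 1.8]]
```

View pics/c_wrist.png

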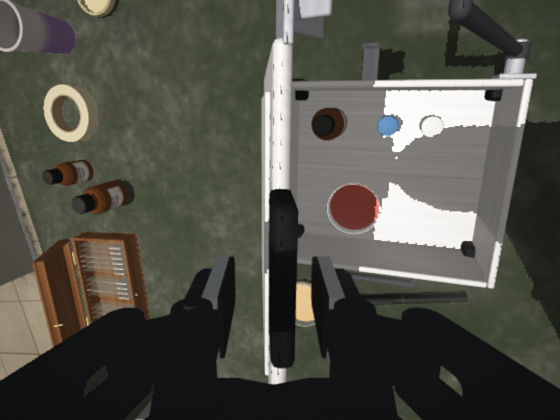

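The tab sits centred between the fingers at (283,280). I'll narrow the cage and lower the lid along its arc.

move_arm(
  steps=[
    [0, 0, 0, 0, 0, 0, 200],
    [0, 0, 0, 0, 0, 0, 200],
    [0, 0.92, 0.02, 0.042, 0, 0, 200],
    [0, 0.92, 0.02, 0.042, 0, 0, 200],
    [0, 0.92, 0.02, 0.042, 0, 0, 200],
    [0, 0.92, 0.02, 0.042, 0, 0, 200],
    [0, 0.92, 0.02, 0.042, 0, 0, 200],
    [0, 0.92, 0.02, 0.042, 0, 0, 200],
  ],
)

```text
clock: 15.45
ee_pos: [0.5222, -0.0559, 0.2801]
tcp_rot: [0.177, -0.614, 0.741, -0.208]
force: [0.6, -0.9, -0.4]
opening: 0.0184
grasp_force: 0.0
```

```bash
python3 lid.py d | egrep -v '^(scene|top|wrist)'
```

```text
15.45 [ 0.5222 -0.0559  0.2801] [[-0.184, -0.835, 0.518], [-0.983, 0.16, -0.091], [-0.007, -0.526, -0.85]] [ 0.43 -0.25 -0.88  0.6  -0.56 -1.08] 0.018376397180511227 [ 0.6 -0.9 -0.4]
lid_tab [ 0.5249 -0.0543  0.2795] case [-0.0102  0.0038  0.2795] [[-1.5, 1.3], [-0.2, 0.1], [-10.2, -0.1]]
  angle 1.02 rad 0.2201
  tab in tool [-0.0021 -0.0017  0.0018] yaw err 0.004
catch [ 0.5113 -0.1694  0.2528] case [-0.0019 -0.1118  0.2528] [[-0.8, 0.2], [0.4, -0.8]]
  angle 0.984 rad 0.1931
rod_corner [ 0.48   -0.1615  0.2245] case [-0.0342 -0.11    0.2245] [[1.2, -0.3], [-0.5, 1.2]]
rod_knob [ 0.4671 -0.2423  0.2343] case [-0.0316 -0.1917  0.2343] [[1.2, -0.4], [-0.5, 1.2]]
```

Joint 3 is nearing its range, so I'll finish with less tilt and a wider cage.

move_arm(
  steps=[
    [0, 0, 0, 0, 0, 0, 175],
    [0, 0.8, 0.1, -0.026, 0, 0, 175],
    [0, 0.8, 0.1, -0.026, 0, 0, 175],
    [0, 0.8, 0.1, -0.026, 0, 0, 175],
    [0, 0.8, 0.12, -0.026, 0, 0, 175],
    [0, 0.8, 0.12, -0.026, 0, 0, 175],
    [0, 0.4, 0, 0, 0, 0, 175],
    [0, 0, 0, 0, 0, 0, 175],
    [0, 0, 0, 0, 0, 0, 175],
  ],
)

```text
clock: 17.1
ee_pos: [0.487, -0.0497, 0.2545]
tcp_rot: [0.136, -0.624, 0.753, -0.16]
force: [0.3, -0.2, 0.3]
opening: 0.0266
grasp_force: 0.0
```

```bash
python3 lid.py e | egrep -v '^(scene|top|wrist)'
```

```text
17.1 [ 0.487  -0.0497  0.2545] [[-0.185, -0.896, 0.404], [-0.983, 0.171, -0.071], [-0.006, -0.41, -0.912]] [ 0.48 -0.24 -0.81  0.4  -0.7  -0.94] 0.02656217337024395 [ 0.3 -0.2  0.3]
lid_tab [ 0.4924 -0.0516  0.2671] case [-0.0426  0.0003  0.2671] [[1.3, 0.5], [-1.5, 3.2], [-10.8, 0.4]]
  angle 0.87 rad 0.229
  tab in tool [ 0.0008 -0.0103 -0.0092] yaw err 0.003
catch [ 0.4909 -0.1625  0.2284] case [-0.0232 -0.1089  0.2284] [[-1.3, 0.4], [0.6, -1.3]]
  angle 0.816 rad 0.1872
rod_corner [ 0.4816 -0.1621  0.2263] case [-0.0324 -0.1103  0.2263] [[-0.5, 0.1], [0.2, -0.5]]
```

View pics/e_wrist.png

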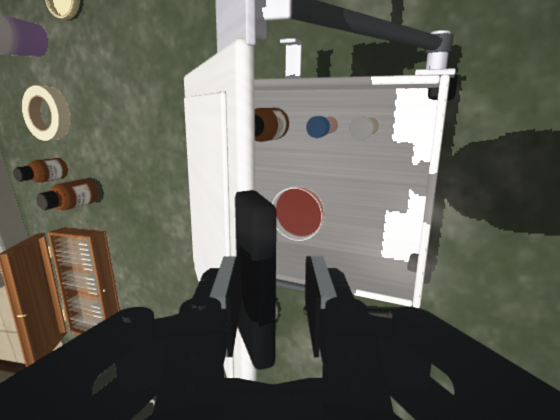

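The tab now leans against the left (outer) finger at (255,270) and is free of the inner one. With no force measured, the lid rests on the rod, whose end lies under the catch at (275,5). I'll press lightly to seat it, then back off.

move_arm(
  steps=[
    [0, 0.4, 0, 0, 0, 0, 175],
    [0, 0.4, 0, 0, 0, 0, 175],
    [0, 0.4, 0, 0, 0, 0, 175],
    [0, 0, 0, 0, 0, 0, 175],
    [0, 0, 0, 0, 0, 0, 175],
  ],
)

```text
clock: 18.35
ee_pos: [0.4826, -0.0449, 0.2565]
tcp_rot: [0.143, -0.624, 0.751, -0.163]
force: [23.6, -9.7, 7.9]
opening: 0.0267
grasp_force: 12.0
```

```bash
python3 lid.py f | egrep -v '^(scene|top|wrist)'
```

```text
18.35 [ 0.4826 -0.0449  0.2565] [[-0.18, -0.891, 0.417], [-0.984, 0.168, -0.066], [-0.011, -0.422, -0.906]] [ 0.5  -0.26 -0.83  0.42 -0.69 -0.97] 0.026656465137171258 [23.6 -9.7  7.9]
lid_tab [ 0.4973 -0.0516  0.2575] case [-0.0378  0.0012  0.2575] [[-2.2, 2.1], [-9.7, -7.8]]
  angle 0.859 rad 0.2185
  tab in tool [ 0.004  -0.0147  0.0057] yaw err 0.008
catch [ 0.4871 -0.1605  0.2368] case [-0.0273 -0.1076  0.2368] [[1.0, -0.3], [-0.5, 1.0]]
  angle 0.83 rad 0.1962
rod_corner [ 0.4801 -0.1579  0.2286] case [-0.0347 -0.1064  0.2286] [[-0.4, 0.1], [0.2, -0.4]]
rod_knob [ 0.4666 -0.2395  0.2439] case [-0.0326 -0.1891  0.2439] [[1.7, -0.5], [-0.7, 1.6]]
```

It's firm at about 26 N, so it's seated. Backing off and withdrawing.

move_arm(
  steps=[
    [0, -0.8, 0, 0, 0, 0, 175],
    [0, -0.6, 0, 0, 0, 0, 175],
    [0, 0, 0, 0, 0, 0, 0],
    [0, 0, 0, 0, 0, 0, 0],
    [0, 0, 0, 0, 0, 0, 0],
    [0, 0, 0, 0, 0, 0, 0],
    [0, 0, -2, 0, 0, 0, 0],
    [0, 0, -2, 0, 0, 0, 0],
    [0, 0, -2, 0, 0, 0, 0],
  ],
)

```text
clock: 20.0
ee_pos: [0.4639, -0.0459, 0.3103]
tcp_rot: [0.136, -0.624, 0.753, -0.159]
force: [-0.0, 0.6, 0.3]
opening: 0.0858
grasp_force: 0.0
```

move_arm(
  steps=[
    [0, 0, -3, -0.05, 0, 0, 0],
    [0, 0, -3, -0.05, 0, 0, 0],
    [0, 0, -3, -0.05, 0, 0, 0],
    [0, 0, -3, 0, 0, 0, 0],
    [0, 0, 0, 0, 0, 0, 0],
    [0, 0, 0, 0, 0, 0, 0],
  ],
)

```text
clock: 20.6
ee_pos: [0.4243, -0.0387, 0.4227]
tcp_rot: [0.089, -0.632, 0.763, -0.102]
force: [-0.5, 0.5, -1.2]
opening: 0.0852
grasp_force: 0.0
```

```bash
python3 lid.py g | egrep -v '^(scene|top|wrist)'; python3 -c "
import cv2;i=cv2.imread('pics/g_scene.png')[80:360,160:440];cv2.imwrite('pics/g2.png',cv2.resize(i,(590,590)))"
```

```text
20.6 [ 0.4243 -0.0387  0.4227] [[-0.185, -0.946, 0.266], [-0.983, 0.18, -0.043], [-0.007, -0.269, -0.963]] [ 0.55 -0.34 -0.38  0.18 -1.32 -0.76] 0.08519832219188773 [-0.5  0.5 -1.2]
lid_tab [ 0.491  -0.0523  0.2641] case [-0.0439 -0.0007  0.2641] [[0.8, -0.6], [-1.4, 0.7], [0.5, -2.7]]
  angle 0.858 rad 0.2276
  tab in tool [ 0.0022 -0.0229  0.1711] yaw err 0.004
catch [ 0.4872 -0.1641  0.2263] case [-0.0266 -0.1112  0.2263] [[1.4, -0.5], [-0.8, 1.1], [0.7, -0.7]]
  angle 0.796 rad 0.1881
rod_corner [ 0.481  -0.1629  0.233 ] case [-0.0329 -0.1112  0.233 ] [[-1.7, 0.5], [0.8, -1.7]]
rod_knob [ 0.468  -0.2448  0.2361] case [-0.0302 -0.1941  0.2361] [[2.1, -0.6], [-0.9, 2.0]]
```

View pics/g2.png

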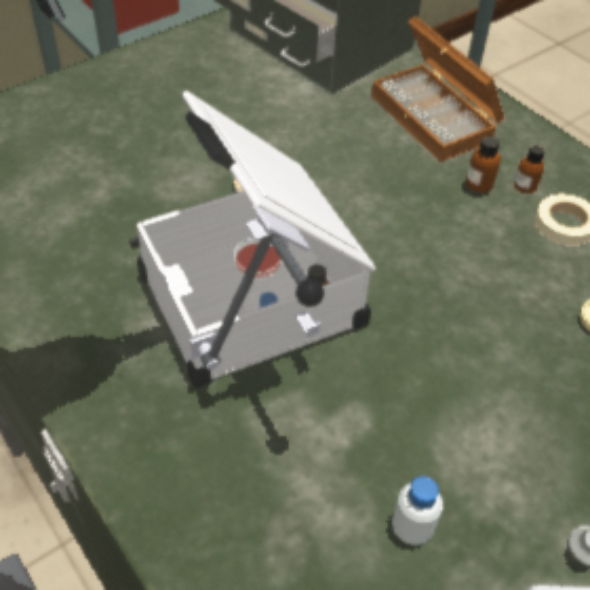

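The lid rests propped on the rod's bend at (272,240), the knob is at (310,290), the bottle stands at (418,512), and the arm is clear. The lid measures about 0.85 rad and the rod is at its stop.

```bash
python3 -c "
from plant import r
print(r.sign_off())"
```

```text
the job is handed in; nothing more can be done
None
```

The job is handed in: the rod is up at its stop (about 1.18 rad), its bend sits in the lid's catch with the lid resting at about 0.85 rad, the bottle is still standing and the arm is clear; sign-off gave no verdict.

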